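# Level the banding wheel with a wedge

### The arm

A 7-joint arm with a two-finger parallel gripper is mounted at the origin on the work surface. World frame = base frame: x ahead of the robot, y to its left, z up, the work surface at z = 0. Lengths are in mm, angles in rad, forces in N, time in s.
With the tool pointing down it reaches from about 400 to 900 mm from the base axis. Payload 5.5 kg.
Tool frame: the origin (TCP) lies at the very end of the fingers, on their centre line; the grasp point (between the pads) lies 19 mm behind it (ctrl.grasp_offset is the distance from the TCP to the grasp point, in mm); z points along the fingers, y is the direction in which the jaws open and shut (so a half turn about z gives the same grasp; the last joint's range is limited). The gripper opens to 85 mm and grips with 20 to 120 N. Pads are 22 mm wide; open, the fingers measure 114 mm over their backs; the gripper's body (76 mm by 85 mm) begins 54 mm behind the grasp point. The pads swing forward as they close: fully open they stand 13 mm farther back than shut.
Start: joints at [1.396, 0.501, -0.427, 1.55, 0.221, 1.138, -0.21], TCP at [275.598, -588.681, 231.31] pointing down, gripper open.
Joint ranges: [-2.88, 2.88], [-0.31, 2.03], [-1.54, 1.56], [0.2, 2.42], [-1.41, 4.55], [0.19, 2.02], [-2.57, 2.57]. Speed limits (rad/s): [2.57, 2.57, 3.14, 3.14, 3.14, 3.14, 3.14].

### API

Orientations are given as a 3x3 rotation matrix whose columns are the frame's x, y, z axes.
In Python, from cell import ctrl, viewer gives the robot as it stands.
- The arm moves only by the tool jog_arm, never from a script. Its argument "plan" is a list of rows, each a list of 7 numbers: the shift along the tool's x, y, z in mm, then the turn, a rotation vector about the tool's x, y, z in rad, then the closure, from 0 (fully open) to 1 (shut). A call has 1 to 8 rows; each row shifts and turns the pose as measured when the row begins, along the tool's axes as they then stand; what a row does not reach is not made up. A row lasts 1/8 s, in which the tool goes at most 62.5 mm and 10.7 degrees, less where a joint would pass 70% of its speed; a pose out of reach is approached as far as the arm can. A call is refused whole if a number of a shift passes 62.5 or a number of a turn 0.188, either way. A call with a gripper value outside its range is refused whole. The fingers move at their own pace and stop on an object; "force" is the grip in N (left out, the last holds). Time passes only in rows, so rows that do not move let the fingers close. It gives the time, the measured TCP pose, the force and the opening at its end, in the units of the state.
- ctrl.read_state(): the state, without advancing time (a new reading comes with each control period).
- viewer.get_image(name): name is "scene" or "side" or "wrist"; returns a dict with "frame" (420x560x3 uint8, red, green, blue), "mtx" (3x3 intrinsics, pixels), "R" (3x3) and "t" (3): a world point X has camera coordinates R X + t. Camera axes: x right, y down, z forward; pixel columns grow to the right and rows downward; lengths in mm; the calibration is good to about 2 mm. A picture is of the moment at which its call begins. There is no depth.
- ctrl.close_job(): hands the job in, once; it reports no verdict.
The state is a dict: "time_s": time; "qpos": joint angles; "joint_velocities": joint speeds; "joint_torque": joint torques, N m; "eef_pos": TCP position; "ee_rot": TCP orientation; "ft_force": force on the tool from outside, world axes, zero at the start; "moment": the same for the moment, N m; "width": opening from 0.0 (shut) to 1.0 (fully open).
Only numpy, scipy, OpenCV 4.12 (cv2) and the standard library are available. Lean on these libraries where they do the work, as an engineer would, in place of code of your own. Each camera call takes 0.05 s, during which the arm holds its last target. There are 200 camera calls.

### The job

The three-cornered board under the banding wheel is low at its front corner. Pull the wooden wedge out of its holder by the thin end, put it down on the bench and let go, then take it again by the thick end and push it, thin end first, under the low corner until the bubble of the level on the wheel stands between its two black lines. Leave the wedge there carrying the board, and do not disturb the vase and the two glaze bowls.

Things in the scene. Friction and masses are not known exactly. Their poses are not given: they have to be found in the camera images.
- board (a joint): tilt of the plywood board with wheel and level, hinged along its rear side. 0 = level, negative = front corner low; it starts at its lower stop, -0.05 rad; upper stop 0.06. It swings freely and falls back to the lower stop unless its front corner is carried (2 to 6 N there). 0.01 rad is 2.0 mm of height at the corner.
- corner (a point): middle of the front lower edge of the board, under which the wedge goes. Edge straight, 100 mm wide along y; x points inward under the board (the way to push), to the hinge 200 mm away. 6 to 10 mm above the bench at the start, 16 to 20 mm when level. Two stub feet, 12 mm thick, hang 25 mm in from the edge, 41 mm to either side: the wedge goes between.
- vial (a point): middle of the spirit level on the wheel: aluminium bar 180 x 26 x 20 mm along the board's x, green vial on top, this point 85 mm above the board's underside and 140 mm in from its front edge. Two black lines lie 19.5 mm either side of it, along x. The grey wheel head below is 184 mm across, its top 56 mm above the board's underside, its rim 48 mm in from the edge.
- bubble (a joint): place of the white bubble (24 mm long) along the curved vial, as an angle in rad (0.6 mm along the vial per 0.001 rad): 0 = middle, positive towards the hinge (the high side); minus the tilt of the board, about +0.05 at the start. The bubble stands between the lines when this is within 0.01 of 0; it takes about 0.5 s to settle.
- wedge_c (a point): centre of the loose wooden wedge, 7.5 mm above its flat underside. 140 mm long along x, 40 mm wide along y, 0.08 kg; thin end (3 mm thick) at x = +70 mm, thick end (27 mm) at x = -70 mm, even slope between. At the start it lies flat on the bench, thick end in the holder; the thin 70 to 80 mm stick out of its mouth.
- holder: fixed light-wood sleeve, left or right on the bench; origin on the bench at the centre of its footprint, 80 mm (x) by 70 mm (y), 41 mm high. No floor; inside 50 mm wide and 33 mm high; its mouth at x = +40 mm faces its +x.
- vase: white cone-shaped vase, 88 mm across the foot, 140 mm high, origin at the centre of its underside; bystander.
- bowl1: glaze bowl, 100 mm across the rim, 45 mm high, origin at the centre of its underside; bystander.
- bowl2: glaze bowl like bowl1; bystander.
Things that resemble listed ones, but are neither listed nor needed, are in the scene too. Leave any turquoise look-alike of the part that bears wedge_c alone.

How it is judged:
By the outcome, as a careful person would: the job done as asked, in the order asked, and still so for the second after the job is handed in, with the robot touching nothing.
It also fails if it takes over 64 s, if anything falls off the work surface, if the arm or the gripper's body presses on something with over 40 N, if the wrist force passes 120 N, or if a joint passes its speed limit or range.

## Working session

There is one attempt and no reset: what is moved stays moved. The work goes in short steps, Python scripts to look and compute and a tool call to move; the robot and the scene stay as the last step left them, time stands still between calls to the robot, and variables do not carry over. Pictures are saved under pics/ and viewed, about 8 in all and at most 12, crops included, and the job is handed in when it is done.

Besides the shell and the picture viewer there is one more tool, called after ">>>" as name(argument=value, ...), one argument or row to a line, values as JSON. jog_arm: Moves the arm, as the interface text tells. Its arguments: {"type":"object","properties":{"plan":{"type":"array"},"force":{"type":"number"}},"required":["plan"]}

```bash
mkdir -p pics; ls; cat > h.py <<'E'
import numpy as np, cv2
from cell import ctrl, viewer
def snap(n,f):
    d=viewer.get_image(n); cv2.imwrite('pics/'+f+'.png',cv2.cvtColor(d['frame'],cv2.COLOR_RGB2BGR)); np.savez('pics/'+f+'.npz',**d); return d
def ld(f): return np.load('pics/'+f+'.npz')
def back(d,u,v,z):
    r=d['R'].T@np.linalg.inv(d['mtx'])@np.array([u,v,1.]); c=-d['R'].T@d['t']; return c+r*(z-c[2])/r[2]
def proj(d,X):
    p=d['mtx']@(d['R']@np.array(X,float)+d['t']); return p[:2]/p[2]
E
python3 - <<'E'
from h import *
for n in('scene','side'):
    d=snap(n,n+'0'); print(n,-d['R'].T@d['t'],d['R'][2])
a,b=[cv2.imread(f'pics/{n}0.png') for n in('scene','side')]
s=ctrl.read_state(); print(s['eef_pos'],s['ee_rot'],s['width'],s['time_s'])
E
```

```text
pics
scene [1188.51694177  761.43238234  574.23098627] [-0.51279447 -0.60890479 -0.60520806]
side [ 456.35846573  961.61791869 1055.91848437] [ 0.06477104 -0.61945831 -0.78235293]
[ 275.25902375 -588.12942844  230.34162367] [[ 9.05660008e-01  4.24004009e-01 -7.41820041e-04]
 [ 4.24004657e-01 -9.05658487e-01  1.66018692e-03]
 [ 3.20902921e-05 -1.81810005e-03 -9.99998347e-01]] 1.005985143015263 0.1
```

View pics/scene0.png

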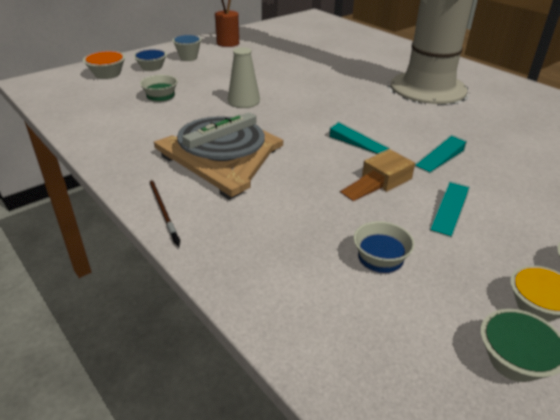

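View pics/side0.png

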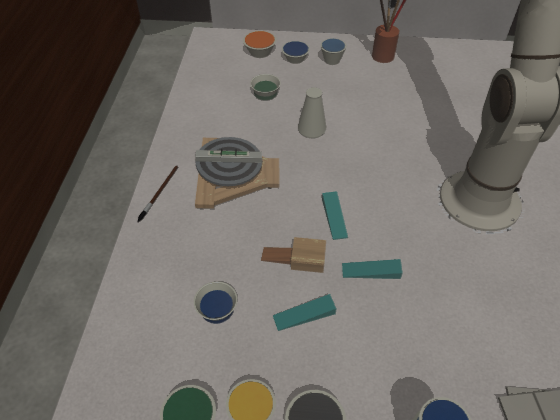

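```bash
python3 - <<'E'
from h import *
a=cv2.imread('pics/scene0.png')[90:230,130:430]; b=cv2.imread('pics/side0.png')[120:290,170:350]
a=cv2.resize(a,(600,280),interpolation=3); b=cv2.resize(b,(339,320),interpolation=3)
o=np.zeros((600,600,3),np.uint8); o[:280]=a; o[280:,:339]=b
cv2.imwrite('pics/c1.png',o)
d=ld('side0')
for p in [(205,205),(280,170),(205,140),(262,255),(325,255),(312,130),(265,97),(217,312)]: print(p,back(d,*p,0).round())
E
```

```text
(205, 205) [743.  85.   0.]
(280, 170) [551. -64.   0.]
(205, 140) [ 789. -171.    0.]
(262, 255) [570. 236.   0.]
(325, 255) [412. 222.   0.]
(312, 130) [ 468. -243.    0.]
(265, 97) [ 630. -392.    0.]
(217, 312) [656. 405.   0.]
```

View pics/c1.png

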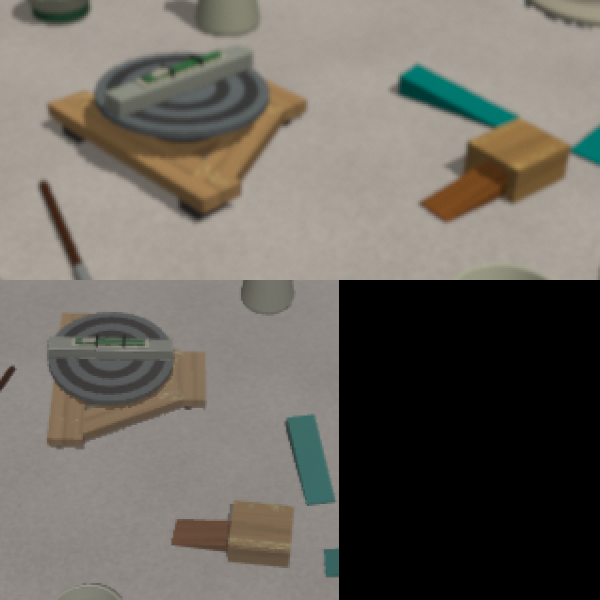

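```bash
python3 - <<'E'
from h import *
S,D=ld('scene0'),ld('side0')
sc=lambda u,v:(130+u/2,90+v/2); sd=lambda u,v:(170+u/1.883,120+(v-280)/1.883)
def P(n,d,p,z): print(n,back(d,*p,z).round(1))
for n,d,f,pts in [('sc',S,sc,dict(thinA=(421,204,3),thinB=(447,220,3),Htop1=(519,121,41),Htop2=(568,151,41),Htop3=(516,169,41),Htop4=(471,142,41),barN=(110,100,83),barF=(250,58,83),cornL=(240,178,26),cornL2=(215,208,8),fR=(306,98,26),wheelL=(94,92,64),wheelR=(269,92,64))),
 ('sd',D,sd,dict(thinA=(177,520,3),thinB=(172,546,3),Htop1=(234,503,41),Htop2=(293,506,41),Htop3=(289,553,41),Htop4=(229,550,41),barL=(48,348,93),barR=(172,350,93),fA=(205,352,26),fB=(205,403,26),wheelL=(48,358,64),wheelR=(173,358,64),wheelT=(110,313,64),wheelB=(112,403,64)))]:
  for k,(u,v,z) in pts.items(): P(n+' '+k,d,f(u,v),z)
# vase, bowls
P('vase',D,(313,133),0);P('bowl',D,(265,92),20);P('bowlB',D,(217,303),20)
E
```

```text
sc thinA [570.4 217.3   3. ]
sc thinB [569.9 252.7   3. ]
sc Htop1 [420.  209.9  41. ]
sc Htop2 [427.3 280.6  41. ]
sc Htop3 [494.8 269.6  41. ]
sc Htop4 [492. 207.  41.]
sc barN [772.6 -30.6  83. ]
sc barF [606.3 -16.9  83. ]
sc cornL [704.8  94.3  26. ]
sc cornL2 [740.3  99.7   8. ]
sc fR [548.8  10.3  26. ]
sc wheelL [760.8 -86.5  64. ]
sc wheelR [615.6  28.   64. ]
sd thinA [566.8 214.7   3. ]
sd thinB [568.8 257.3   3. ]
sd Htop1 [491.  207.8  41. ]
sd Htop2 [413.6 206.   41. ]
sd Htop3 [416.1 280.3  41. ]
sd Htop4 [492.  282.4  41. ]
sd barL [774.1  -5.9  93. ]
sd barR [596.7 -16.9  93. ]
sd fA [556. -85.  26.]
sd fB [546.5  19.8  26. ]
sd wheelL [779.7 -14.6  64. ]
sd wheelR [597.7 -30.   64. ]
sd wheelT [ 704. -118.   64.]
sd wheelB [673.   65.7  64. ]
vase [ 464.  -229.7    0. ]
bowl [ 629.2 -392.    20. ]
bowlB [656.  392.8  20. ]
```

>>> jog_arm(
  plan=[
    [41,-44,0,0,0,0.145,0],
    [34,-49,0,0,0,0.145,0],
    [27,-54,0,0,0,0.145,0],
    [18,-57,0,0,0,0,0],
    [18,-57,0,0,0,0,0],
    [18,-57,0,0,0,0,0],
    [18,-57,0,0,0,0,0],
    [18,-57,0,0,0,0,0],
  ],
)

```text
time_s: 1.1
eef_pos: [426.7, -124.2, 228.0]
ee_rot: [[1.0, -0.023, -0.002], [-0.023, -1.0, 0.003], [-0.002, -0.003, -1.0]]
ft_force: [1.3, -0.1, 0.4]
width: 1.003
```

>>> jog_arm(
  plan=[
    [18,-59,5,0,0,0,0],
    [17,-59,10,0,0,0,0],
    [17,-59,10,0,0,0,0],
    [17,-59,10,0,0,0,0],
    [17,-59,10,0,0,0,0],
    [17,-55,10,0,0,0,0],
    [0,0,0,0,0,0,0],
  ],
)

```text
time_s: 1.98
eef_pos: [537.3, 233.0, 171.7]
ee_rot: [[1.0, -0.019, -0.001], [-0.019, -1.0, 0.003], [-0.001, -0.003, -1.0]]
ft_force: [-0.7, -0.2, 0.8]
width: 0.999
```

```bash
python3 - <<'E'
from h import *
d=snap('wrist','w1'); s=ctrl.read_state(); print(s['eef_pos'],-d['R'].T@d['t'],d['R'])
D=ld('side0')
for p in [(323,193),(338,193),(333,238),(347,236),(343,268),(400,265),(274,318)]: print(back(D,*p,5).round())
E
```

```text
[537.45815453 229.8774272  171.72514214] [616.50655614 230.20909658 314.98618582] [[-0.01971417 -0.99980111 -0.00301557]
 [-0.94986459  0.017788    0.31215516]
 [-0.31203944  0.00901826 -0.95002635]]
[425.  19.   5.]
[383.  15.   5.]
[393. 171.   5.]
[358. 162.   5.]
[367. 261.   5.]
[227. 240.   5.]
[522. 412.   5.]
```

View pics/w1.png

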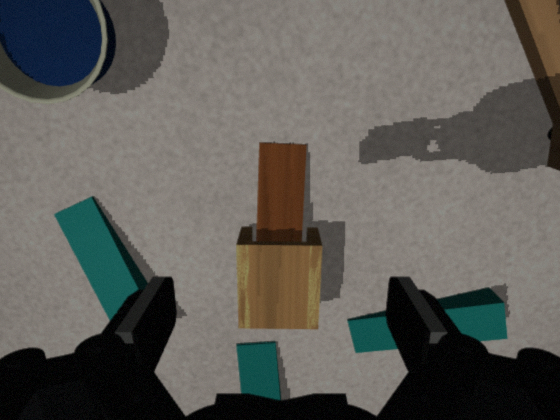

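```bash
python3 - <<'E'
from h import *
d=ld('w1')
for n,p,z in [('tL',(260,143),3),('tR',(307,144),3),('mL',(257,238),15),('mR',(304,240),15),('Hf',(238,244),41),('Hf',(321,243),41),('Hb',(238,328),41),('Hb',(318,328),41)]: print(n,back(d,*p,z).round(1))
s=ctrl.read_state();print(s['eef_pos'])
E
```

```text
tL [572.  249.6   3. ]
tR [570.4 209.8   3. ]
mL [490.2 254.6  15. ]
mR [487.5 213.   15. ]
Hf [496.2 268.1  41. ]
Hf [495.8 200.8  41. ]
Hb [415.7 272.7  41. ]
Hb [414.5 202.2  41. ]
[537.45815453 229.8774272  171.72514214]
```

>>> jog_arm(
  plan=[
    [3,0,40,0,0,0.026,0.35],
    [1,0,45,0,0,0,0.35],
    [0,0,40,0,0,0,0.35],
    [0,0,32,0,0,0,0.35],
    [0,0,10,0,0,0,0.35],
    [0,0,0,0,0,0,0.35],
  ],
  force=30,
)

```text
time_s: 2.78
eef_pos: [544.0, 220.3, 5.0]
ee_rot: [[0.998, -0.059, 0.002], [-0.059, -0.998, -0.005], [0.002, 0.005, -1.0]]
ft_force: [-1.9, 1.9, 2.6]
width: 0.652
```

```bash
python3 - <<'E'
from h import *
d=snap('wrist','w2'); a=cv2.imread('pics/w2.png')
c=snap('side','s2'); b=cv2.imread('pics/s2.png')
u,v=proj(c,[540,231,10]).astype(int); 
o=np.zeros((560,700,3),np.uint8); o[:,:]=0
o[:300,:400]=cv2.resize(a,(400,300)); o[:,400:]=cv2.resize(b[max(v-93,0):v+93,u-50:u+50],(300,560),interpolation=3)
cv2.imwrite('pics/c2.png',o); s=ctrl.read_state(); print(s['eef_pos'],s['ft_force'],s['width'])
E
```

```text
[544.46531847 220.20626332   4.90897409] [-1.43613908  0.08792632  2.9902264 ] 0.6474564297602976
```

View pics/c2.png

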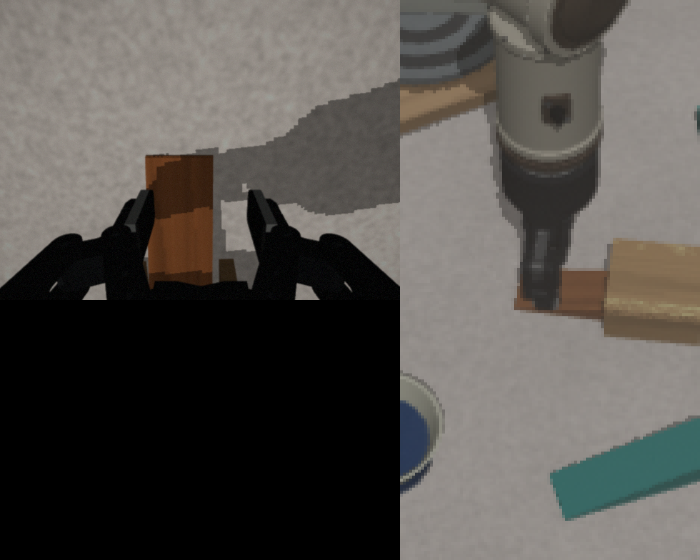

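>>> jog_arm(
  plan=[
    [0,0,-8,0,0,0,0.3],
    [-1,-11,0,0,0,0,0.3],
    [0,0,0,0,0,0,0.3],
  ],
)

```text
time_s: 3.25
eef_pos: [545.6, 230.4, 15.1]
ee_rot: [[0.998, -0.062, 0.005], [-0.062, -0.998, -0.004], [0.006, 0.004, -1.0]]
ft_force: [0.7, -0.1, 0.8]
width: 0.704
```

>>> jog_arm(
  plan=[
    [-4,0,7,0,0,0,0.35],
    [0,0,5,0,0,0,0.4],
    [0,0,0,0,0,0,0.4],
    [0,0,0,0,0,0,0.4],
  ],
)

```text
time_s: 3.75
eef_pos: [540.6, 230.2, 1.2]
ee_rot: [[0.998, -0.061, 0.004], [-0.061, -0.998, -0.005], [0.004, 0.005, -1.0]]
ft_force: [-0.2, -0.2, 0.1]
width: 0.597
```

>>> jog_arm(
  plan=[
    [0,0,4,0,0,0,0.42],
    [0,0,0,0,0,0,0.42],
  ],
)

```text
time_s: 4.0
eef_pos: [540.9, 230.2, -2.6]
ee_rot: [[0.998, -0.061, 0.004], [-0.061, -0.998, -0.005], [0.005, 0.005, -1.0]]
ft_force: [0.4, 0.3, 2.7]
width: 0.581
```

>>> jog_arm(
  plan=[
    [0,0,0,0,0,0,0.6],
    [0,0,0,0,0,0,0.7],
    [0,0,0,0,0,0,0.7],
    [0,0,0,0,0,0,0.7],
  ],
  force=40,
)

```text
time_s: 4.5
eef_pos: [542.1, 233.4, -1.1]
ee_rot: [[0.998, -0.06, 0.008], [-0.06, -0.998, -0.001], [0.008, 0.0, -1.0]]
ft_force: [-1.1, 0.2, 2.9]
width: 0.454
```

>>> jog_arm(
  plan=[
    [12,0,-1,0,0,0,0.7],
    [16,0,0,0,0,0,0.7],
    [16,0,0,0,0,0,0.7],
    [16,0,0,0,0,0,0.7],
    [18,0,0,0,0,0,0.7],
    [18,0,0,0,0,0,0.7],
    [12,0,0,0,0,0,0.7],
    [0,0,0,0,0,0,0.7],
  ],
)

```text
time_s: 5.5
eef_pos: [660.7, 221.8, -0.9]
ee_rot: [[0.998, -0.066, 0.008], [-0.066, -0.998, -0.003], [0.009, 0.002, -1.0]]
ft_force: [1.5, -0.3, 1.6]
width: 0.453
```

```bash
python3 - <<'E'
from h import *
c=snap('side','s3'); b=cv2.imread('pics/s3.png')
d=snap('scene','sc3'); a=cv2.imread('pics/sc3.png')
u,v=proj(c,[580,231,10]).astype(int); U,V=proj(d,[600,231,10]).astype(int);print(u,v,U,V)
o=np.hstack([cv2.resize(b[v-50:v+50,u-65:u+65],(390,300),interpolation=3),cv2.resize(a[V-50:V+50,U-65:U+65],(390,300),interpolation=3)])
cv2.imwrite('pics/c3.png',o)
E
```

```text
257 250 335 197
```

View pics/c3.png

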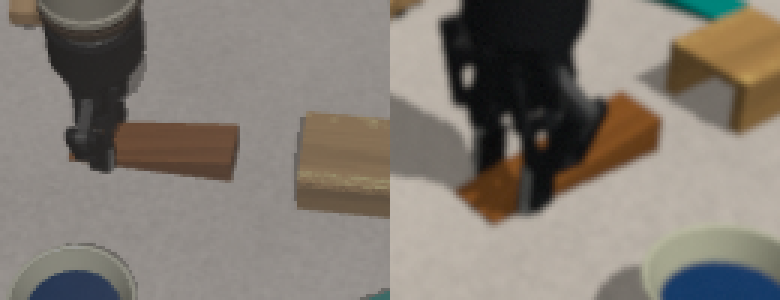

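>>> jog_arm(
  plan=[
    [0,0,0,0,0,0,0.4],
    [0,0,0,0,0,0,0.25],
    [0,0,-20,0,0,0,0.2],
    [0,0,-50,0,0,0,0.2],
    [-45,0,-20,0,0,0,0.2],
    [-45,0,0,0,0,0,0.2],
    [-4,0,0,0,0,0,0.2],
    [0,0,0,0,0,0,0.2],
  ],
)

```text
time_s: 6.6
eef_pos: [562.6, 230.2, 98.1]
ee_rot: [[0.998, -0.062, 0.013], [-0.062, -0.998, -0.003], [0.013, 0.002, -1.0]]
ft_force: [0.1, 0.4, 0.4]
width: 0.8
```

```bash
python3 - <<'E'
from h import *
d=snap('wrist','w4'); s=ctrl.read_state(); print(s['eef_pos'])
E
```

```text
[562.60733519 230.43249894  97.88909749]
```

View pics/w4.png

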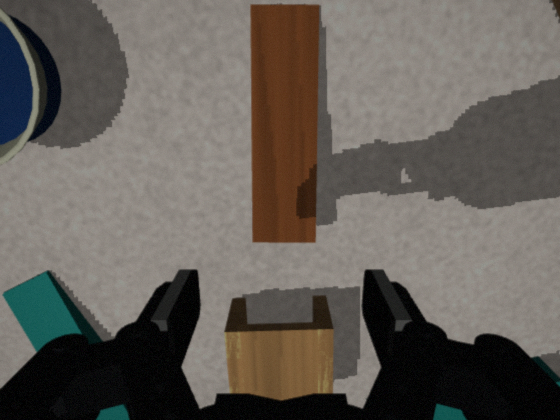

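```bash
python3 - <<'E'
from h import *
d=ld('w4'); print(-d['R'].T@d['t'])
for p in [(251,5),(320,5),(253,242),(316,242)]:
  for z in (3,27): print(p,z,back(d,*p,z).round(1))
E
```

```text
[639.65785428 224.82497079 242.47552112]
(251, 5) 3 [689.6 238.5   3. ]
(251, 5) 27 [684.6 237.2  27. ]
(320, 5) 3 [687.  198.4   3. ]
(320, 5) 27 [682.3 201.   27. ]
(253, 242) 3 [540.9 250.1   3. ]
(253, 242) 27 [550.8 247.6  27. ]
(316, 242) 3 [538.1 205.8   3. ]
(316, 242) 27 [548.2 207.7  27. ]
```

>>> jog_arm(
  plan=[
    [4,3,30,0,0,0,0.2],
    [0,0,25,0,0,0,0.2],
    [0,0,0,0,0,0,0.2],
  ],
)

```text
time_s: 7.02
eef_pos: [571.9, 226.4, 42.7]
ee_rot: [[0.998, -0.066, 0.016], [-0.066, -0.998, -0.002], [0.016, 0.001, -1.0]]
ft_force: [-0.5, -0.0, 0.4]
width: 0.797
```

>>> jog_arm(
  plan=[
    [-6,0,15,0,-0.016,0,0.2],
    [-1,0,15,0,0,0,0.2],
    [-1,0,8,0,0,0,0.2],
    [0,0,0,0,0,0,0.2],
  ],
)

```text
time_s: 7.52
eef_pos: [565.5, 227.4, 3.4]
ee_rot: [[0.998, -0.067, 0.001], [-0.067, -0.998, 0.0], [0.001, -0.0, -1.0]]
ft_force: [-1.1, 0.7, 0.5]
width: 0.796
```

>>> jog_arm(
  plan=[
    [0,0,0,0,0,0,0.5],
    [0,0,0,0,0,0,0.7],
    [0,0,0,0,0,0,0.7],
    [0,0,0,0,0,0,0.7],
    [0,0,-30,0,0,0,0.7],
    [0,0,-40,0,0,0,0.7],
    [0,0,0,0,0,0,0.7],
  ],
  force=50,
)

```text
time_s: 8.4
eef_pos: [565.7, 227.7, 76.3]
ee_rot: [[0.998, -0.066, 0.002], [-0.066, -0.998, 0.001], [0.002, -0.001, -1.0]]
ft_force: [-0.0, 0.9, -0.3]
width: 0.457
```

>>> jog_arm(
  plan=[
    [-50,3,-3,0,0,0,0.7],
    [-50,3,0,0,0,0,0.7],
    [-45,30,0,0,0,-0.05,0.7],
    [0,55,0,0,0,-0.05,0.7],
    [0,58,0,0,0,-0.045,0.7],
    [0,58,0,0,0,0,0.7],
    [0,45,0,0,0,0,0.7],
    [0,0,0,0,0,0,0.7],
  ],
)

```text
time_s: 9.4
eef_pos: [420.8, -20.9, 74.0]
ee_rot: [[0.996, 0.085, -0.002], [0.085, -0.996, 0.002], [-0.002, -0.002, -1.0]]
ft_force: [0.5, 0.6, 0.1]
width: 0.457
```

```bash
python3 - <<'E'
from h import *
d=snap('wrist','w5'); s=ctrl.read_state(); print(s['eef_pos'],-d['R'].T@d['t'])
E
```

```text
[420.70338851 -18.85880645  74.04391998] [499.8519768  -15.27089012 217.17621525]
```

View pics/w5.png

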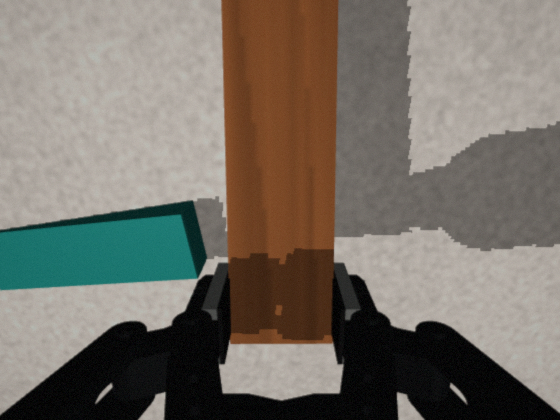

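>>> jog_arm(
  plan=[
    [-15,24,0,0,0,0,0.7],
    [0,0,0,0,0,0,0.7],
    [0,0,30,0,0,0,0.7],
    [0,0,28,0,0,0,0.7],
    [0,0,0,0,0,0,0.7],
  ],
)

```text
time_s: 10.07
eef_pos: [409.1, -36.2, 14.6]
ee_rot: [[0.995, 0.098, 0.001], [0.098, -0.995, 0.007], [0.001, -0.007, -1.0]]
ft_force: [-0.4, 1.0, -0.4]
width: 0.459
```

```bash
python3 - <<'E'
from h import *
w=ld('w5');print('turq',back(w,207,262,0).round(),back(w,193,201,27).round(),back(w,200,277,0).round())
c=snap('side','s6'); d=snap('scene','sc6'); b=cv2.imread('pics/s6.png'); a=cv2.imread('pics/sc6.png')
u,v=proj(c,[540,-30,10]).astype(int); U,V=proj(d,[540,-30,10]).astype(int); print(u,v,U,V)
o=np.hstack([cv2.resize(x[q-50:q+50,p-65:p+65],None,fx=4 if 0 else 3,fy=3,interpolation=3) for x,p,q in((b,u,v),(a,U,V))])
o=cv2.resize(o,(798,307)) if 0 else o
cv2.imwrite('pics/c6.png',o)
E
```

```text
turq [387.  24.   0.] [437.  28.  27.] [376.  29.   0.]
282 176 274 137
```

View pics/c6.png

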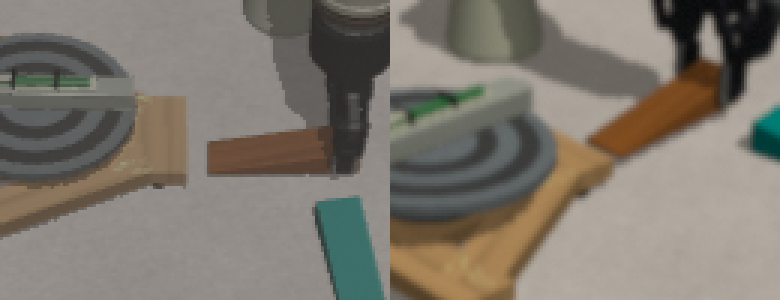

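```bash
python3 - <<'E'
from h import *
c,d=ld('s6'),ld('sc6')
f=lambda x,y:(217+x/3,126+y/3); g=lambda x,y:(209+(x-390)/3,87+y/3)
for n,k,p,z in [('near bot',c,f(186,186),8),('near top',c,f(186,172),22),('far top',c,f(186,96),22),('wA',c,f(207,141),13),('wB',c,f(208,172),13),('sc near top',d,g(613,160),22),('sc near bot',d,g(611,172),8),('sc wA',d,g(590,140),13),('sc wB',d,g(613,156),13)]: print(n,back(k,*p,z).round(1))
E
```

```text
near bot [546.8  13.3   8. ]
near top [547.1   8.7  22. ]
far top [556.1 -90.   22. ]
wA [531.8 -40.9  13. ]
wB [527.6  -1.4  13. ]
sc near top [547.4  10.   22. ]
sc near bot [544.3   4.3   8. ]
sc wA [530.7 -37.9  13. ]
sc wB [533.   -7.1  13. ]
```

>>> jog_arm(
  plan=[
    [-2,18,0,0,0,0,0.7],
    [0,0,0,0,0,0,0.7],
    [0,0,6,0,0,0,0.7],
    [0,0,3,0,0,0,0.7],
    [0,0,0,0,0,0,0.7],
  ],
)

```text
time_s: 10.8
eef_pos: [413.5, -52.0, 9.6]
ee_rot: [[0.995, 0.101, 0.01], [0.101, -0.995, 0.007], [0.011, -0.006, -1.0]]
ft_force: [0.6, -0.2, -0.5]
width: 0.461
```

>>> jog_arm(
  plan=[
    [0,0,4,-0.007,-0.012,0.01,0.7],
    [0,0,2,0,0,0,0.7],
    [0,0,0,0,0,0,0.7],
  ],
)

```text
time_s: 11.18
eef_pos: [413.9, -51.5, 4.2]
ee_rot: [[0.996, 0.091, -0.002], [0.091, -0.996, -0.003], [-0.002, 0.003, -1.0]]
ft_force: [-2.0, -1.1, 3.7]
width: 0.455
```

>>> jog_arm(
  plan=[
    [12,0,0,0,0,0,0.7],
    [14,0,0,0,0,0,0.7],
    [12,0,0,0,0,0,0.7],
    [10,0,0,0,0,0,0.7],
    [0,0,0,0,0,0,0.7],
  ],
)

```text
time_s: 11.8
eef_pos: [446.9, -49.3, 4.0]
ee_rot: [[0.995, 0.091, -0.031], [0.091, -0.996, -0.014], [-0.033, 0.011, -0.999]]
ft_force: [2.8, 0.5, 3.2]
width: 0.455
```

>>> jog_arm(
  plan=[
    [0,0,0,0.013,0.031,0,0.7],
    [0,0,0,0,0,0,0.7],
  ],
)

```text
time_s: 12.05
eef_pos: [447.5, -49.0, 4.0]
ee_rot: [[0.996, 0.091, -0.001], [0.091, -0.996, 0.002], [-0.001, -0.002, -1.0]]
ft_force: [-1.4, -0.7, 1.7]
width: 0.458
```

>>> jog_arm(
  plan=[
    [10,0,0,0,0,0,0.7],
    [12,0,0,0,0,0,0.7],
    [12,0,0,0,0,0,0.7],
    [10,0,0,0,0,0,0.7],
    [0,0,0,0,0,0,0.7],
  ],
)

```text
time_s: 12.68
eef_pos: [463.5, -49.1, 2.4]
ee_rot: [[0.994, 0.089, -0.058], [0.089, -0.996, -0.016], [-0.059, 0.011, -0.998]]
ft_force: [4.8, 0.4, 1.5]
width: 0.457
```

```bash
cat > v.py <<'E'
from h import *
import sys
def pic(tag):
    c=snap('side','s'+tag); d=snap('scene','sc'+tag)
    b=cv2.imread(f'pics/s{tag}.png'); a=cv2.imread(f'pics/sc{tag}.png')
    L=[]
    for x,k,X,w,h,f in((b,c,[650,-30,60],80,50,5),(a,d,[650,-30,60],80,50,5)):
        u,v=proj(k,X).astype(int); L.append(cv2.resize(x[v-h//1+0:v+h,u-w:u+w],(480,300),interpolation=3))
    o=np.vstack(L); cv2.imwrite(f'pics/c{tag}.png',o)
    s=ctrl.read_state(); print(s['eef_pos'],s['ft_force'])
def bub(tag):
    # bright/green profile along vial in side image
    c=ld('s'+tag); C=np.array([551,-40,8]); e=np.array([np.cos(.09),np.sin(.09),0])
    m=c['frame'].astype(int)
    pts=[]
    for t in np.arange(-40,40.1,2):
        X=C+e*(140+t)+np.array([0,0,95-0.0])
        u,v=proj(c,X).round().astype(int)
        col=m[v-4:v+5,u]; i=np.argmax(col[:,1]-col[:,0]); pts.append((int(t),int(v-4+i),col[i].tolist()))
    print(pts)
if __name__=='__main__': pic(sys.argv[1]); bub(sys.argv[1])
E
python3 v.py 7; python3 -c "
from v import *
bub('6')"
```

```text
[463.49423766 -49.15366071   2.28696219] [-2.47832299 -0.84997006  4.21481623]
[(-40, 152, [67, 94, 69]), (-38, 152, [67, 95, 70]), (-36, 152, [68, 95, 70]), (-34, 152, [68, 95, 70]), (-32, 152, [68, 95, 70]), (-30, 152, [67, 95, 70]), (-28, 152, [68, 96, 70]), (-26, 152, [68, 96, 70]), (-24, 152, [55, 70, 54]), (-22, 153, [50, 55, 48]), (-20, 153, [50, 55, 48]), (-18, 152, [64, 89, 66]), (-16, 152, [67, 95, 70]), (-14, 152, [67, 95, 70]), (-12, 152, [67, 95, 70]), (-10, 152, [67, 95, 70]), (-8, 151, [79, 109, 82]), (-6, 151, [79, 109, 82]), (-4, 151, [79, 109, 82]), (-2, 152, [69, 97, 72]), (0, 151, [71, 99, 74]), (2, 152, [70, 99, 73]), (4, 152, [70, 99, 73]), (6, 152, [71, 99, 73]), (8, 151, [65, 93, 68]), (10, 152, [71, 99, 74]), (12, 152, [71, 99, 74]), (14, 152, [69, 98, 72]), (16, 152, [46, 55, 45]), (18, 154, [78, 84, 72]), (20, 154, [78, 84, 72]), (22, 153, [74, 85, 71]), (24, 153, [76, 88, 73]), (26, 153, [77, 89, 73]), (28, 153, [77, 89, 73]), (30, 153, [77, 90, 74]), (32, 153, [79, 91, 75]), (34, 153, [79, 91, 75]), (36, 153, [86, 98, 82]), (38, 153, [69, 90, 69]), (40, 1
[... 365 characters left out ...]
, 152, [68, 95, 70]), (-12, 152, [68, 95, 70]), (-10, 152, [68, 96, 70]), (-8, 152, [67, 96, 70]), (-6, 152, [68, 96, 70]), (-4, 152, [68, 96, 70]), (-2, 152, [68, 96, 71]), (0, 151, [80, 109, 83]), (2, 151, [79, 110, 82]), (4, 151, [79, 110, 82]), (6, 152, [70, 98, 72]), (8, 152, [70, 99, 73]), (10, 152, [71, 99, 73]), (12, 152, [71, 99, 73]), (14, 152, [68, 97, 71]), (16, 152, [46, 55, 45]), (18, 154, [78, 85, 73]), (20, 154, [78, 85, 73]), (22, 153, [76, 87, 73]), (24, 153, [79, 91, 75]), (26, 153, [79, 91, 76]), (28, 153, [79, 91, 76]), (30, 153, [80, 92, 77]), (32, 153, [88, 100, 84]), (34, 153, [88, 100, 84]), (36, 153, [92, 105, 88]), (38, 153, [71, 92, 71]), (40, 151, [73, 100, 75])]
```

View pics/c7.png

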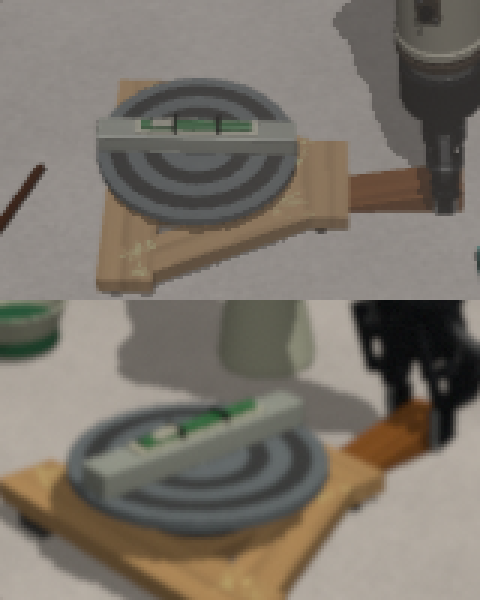

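```bash
python3 - <<'E'
from h import *
s=ctrl.read_state(); print(s['qpos'],s['joint_torque'],s['moment'],s['ft_force'])
E
```

```text
[ 0.45587408  0.61309877 -0.50904193  2.0884266   0.52695886  0.63022443
 -1.91080126] [-3.99664482e-01 -4.66535926e+01 -7.07775414e+00 -1.49502853e+01
  6.71425159e-02 -6.12460915e-02  4.73009175e-03] [ 0.06112698 -0.04506454  0.02183905] [-2.47832299 -0.84997006  4.21481623]
```

>>> jog_arm(
  plan=[
    [0,0,-1,0.013,0.057,0,0.7],
    [0,0,0,0,0,0,0.7],
    [20,0,0,0,0,0,0.7],
    [0,0,0,0,0,0,0.7],
  ],
)

```text
time_s: 13.28
eef_pos: [475.0, -48.8, 2.1]
ee_rot: [[0.996, 0.088, -0.023], [0.088, -0.996, -0.003], [-0.023, 0.001, -1.0]]
ft_force: [3.5, 0.6, -0.6]
width: 0.456
```

```bash
cat >> v.py <<'E'
E
python3 - <<'E'
from h import *
s=ctrl.read_state(); print(s['qpos'],s['moment'],s['ft_force'],s['eef_pos'])
E
```

```text
[ 0.46545812  0.6117854  -0.51007012  2.0899673   0.53337861  0.59313852
 -1.90864268] [ 0.01782678 -0.85628859  0.04135301] [ 3.4982984   0.57909085 -0.57311292] [475.04643835 -48.82541911   2.10832264]
```

>>> jog_arm(
  plan=[
    [24,0,-1,0,0.025,0,0.7],
    [0,0,0,0,0,0,0.7],
  ],
)

```text
time_s: 13.52
eef_pos: [487.1, -47.9, 1.9]
ee_rot: [[0.996, 0.088, -0.023], [0.087, -0.996, -0.008], [-0.023, 0.006, -1.0]]
ft_force: [4.0, -0.2, 2.0]
width: 0.457
```

```bash
python3 v.py 8
```

```text
[486.53023678 -47.93818517   1.85498617] [-3.60881618  0.5058927   6.37304584]
[(-40, 152, [74, 102, 76]), (-38, 152, [74, 102, 76]), (-36, 152, [74, 102, 76]), (-34, 152, [74, 102, 76]), (-32, 152, [74, 102, 76]), (-30, 152, [73, 102, 76]), (-28, 151, [73, 101, 75]), (-26, 151, [73, 101, 75]), (-24, 152, [74, 102, 76]), (-22, 152, [53, 64, 52]), (-20, 152, [53, 64, 52]), (-18, 151, [56, 72, 56]), (-16, 152, [71, 97, 73]), (-14, 151, [66, 94, 69]), (-12, 151, [66, 94, 69]), (-10, 152, [75, 104, 78]), (-8, 152, [76, 104, 79]), (-6, 152, [76, 104, 79]), (-4, 152, [76, 104, 79]), (-2, 152, [75, 103, 78]), (0, 152, [76, 104, 79]), (2, 152, [76, 104, 79]), (4, 152, [76, 104, 79]), (6, 152, [75, 104, 78]), (8, 152, [75, 104, 79]), (10, 152, [76, 104, 79]), (12, 152, [76, 104, 79]), (14, 151, [65, 93, 68]), (16, 152, [65, 87, 66]), (18, 151, [46, 52, 44]), (20, 151, [46, 52, 44]), (22, 153, [64, 81, 63]), (24, 153, [66, 81, 64]), (26, 153, [67, 81, 65]), (28, 153, [67, 81, 65]), (30, 153, [77, 92, 75]), (32, 153, [79, 95, 76]), (34, 153, [79, 95, 76]), (36, 153, [78, 94, 76]), (38, 153, [79, 94, 76]), (40, 153, [78, 95, 77])]
```

>>> jog_arm(
  plan=[
    [22,0,-1,0,0.045,0,0.7],
    [0,0,0,0,0,0,0.7],
    [0,0,0,0,0,0,0.7],
    [0,0,0,0,0,0,0.7],
  ],
)

```text
time_s: 14.12
eef_pos: [496.2, -47.4, 1.5]
ee_rot: [[0.996, 0.087, -0.004], [0.087, -0.996, -0.01], [-0.004, 0.01, -1.0]]
ft_force: [-1.7, -1.4, 5.0]
width: 0.456
```

```bash
cat >> v.py <<'E'
def strip(tag):
    c=ld('s'+tag); C=np.array([551,-40,8]); e=np.array([np.cos(.09),np.sin(.09),0])
    m=c['frame'].astype(float); P=np.array([proj(c,C+e*(140+t)+[0,0,97]) for t in (-60,60)])
    n=121; 
    for dv in range(-5,6,1):
        mx=np.linspace(P[0,0],P[1,0],61).astype(np.float32)[None]; my=(np.linspace(P[0,1],P[1,1],61)+dv).astype(np.float32)[None]
        r=cv2.remap(c['frame'],mx,my,1)[0].astype(int); print(dv,' '.join('#' if x[1]<68 else 'g' if x[0]/x[1]<.8 else 'w' if x[1]>115 else '.' for x in r).replace(' ',''))
E
sed -i 's/pic(sys.argv\[1\]); bub(sys.argv\[1\])/pass/' v.py
python3 -c "
from v import *
strip('6');strip('8')
pic('9');strip('9')"
```

```text
-5 .....#######.................................########........
-4 ..#######......................................########......
-3 #######...........................................#######....
-2 ####...................###########..................######...
-1 ###...............#####################...............######.
0 ##.............###########...####...####.....................
1 .................####................##......................
2 ..ww............g.##..........gggggggg#.wwwwwwwww.ggggwwwwwww
3 wwwwwggggggggggggg.#gggggggggggggggggg#..wwwwwwww.ggggwwwwwww
4 wwwww.gggggggggggg.#.ggggggggggggggggg##..............wwwwwww
5 wwwww..............#.....................wwwwwwwwwwwwwwwwwwww
-5 ...########..................................#########.......
-4 .#######........................................########.....
-3 ######.............................................#######...
-2 #####...............#################...............########.
-1 ###..............########################.............#######
0 #.............##..#####...............###....................
1 
[... 405 characters left out ...]
#####...................................#########.......
-4 .########.......................................########.....
-3 ######.............................................#######...
-2 ####...............###################..............########.
-1 ###.............##########################............#######
0 ...................####................###...................
1 ...w................##........wwwwwwwww.................ww...
2 wwwww.gggggggggggggg#gggggggggwwwwwwwww...gggggggggggggwwwwww
3 wwwww.gggggggggggggg##ggggggggww...wwww...gggggggggggggwwwwww
4 wwwww...............##.................##..............wwwwww
5 ww.wwwwwwwwwwwwwwww...wwwwwwwwwwwwwwww...wwwwwwwwwwwwwwwwwwww
```

>>> jog_arm(
  plan=[
    [16,0,-1,0,0.025,0,0.7],
    [0,0,0,0,0,0,0.7],
    [0,0,0,0,0,0,0.7],
    [0,0,0,0,0,0,0.7],
    [0,0,0,0,0,0,0.7],
    [0,0,0,0,0,0,0.7],
    [0,0,0,0,0,0,0.7],
  ],
)

```text
time_s: 15.1
eef_pos: [504.8, -46.7, 1.5]
ee_rot: [[0.996, 0.085, 0.004], [0.086, -0.996, -0.012], [0.003, 0.012, -1.0]]
ft_force: [-2.1, 0.1, 4.7]
width: 0.457
```

```bash
python3 -c "
from v import *
pic('10');strip('10')"
```

```text
[504.78506961 -46.64592696   1.54631543] [-2.51247411 -0.70619952  5.22526502]
-5 ..########.....................................#######.......
-4 .#######.........................................#######.....
-3 ######.....................###.....................#######...
-2 ####...............###################...............#######.
-1 ###............###########################.............######
0 ...................###.................###...................
1 ..wwww..............##......wwwwwwwwwww.#...............ww...
2 wwwwww.ggggggggggggg##ggggg.wwwwwwwwwww..ggggggggggggggwwwwww
3 wwwwww.ggggggggggggg.#gggggg.....wwwwww.##gggggggggggggwwwwww
4 wwwwww...............#..................##.............wwwwww
5 wwwwwwwwwwwwwwwwwwww..wwwwwwwwwwwwwwwww...wwwwwwwwwwwwwwwwwww
```

>>> jog_arm(
  plan=[
    [19,0,-1,0.012,0.02,0,0.7],
    [0,0,0,0,0,0,0.7],
    [0,0,0,0,0,0,0.7],
    [0,0,0,0,0,0,0.7],
    [0,0,0,0,0,0,0.7],
    [0,0,0,0,0,0,0.7],
    [0,0,0,0,0,0,0.7],
  ],
)

```text
time_s: 16.08
eef_pos: [516.7, -46.2, 1.7]
ee_rot: [[0.996, 0.085, 0.008], [0.085, -0.996, -0.002], [0.008, 0.002, -1.0]]
ft_force: [-0.3, -0.0, 4.4]
width: 0.455
```

```bash
python3 -c "
from v import *
pic('11');strip('11')"
```

```text
[516.69117887 -46.2326363    1.682753  ] [-1.77921158  1.04745998  4.57481094]
-5 ..########.....................................#######.......
-4 .######..........................................########....
-3 #####..................##########...................######...
-2 ####..............######################.............#######.
-1 ##.............###########################.............######
0 ....................###................####..................
1 wwwwww.gggggggg......#...wwwwwwwwwww....##...............ww..
2 wwwwww.gggggggggggggg#gg.wwwwwwwwwww.ggg##ggggggggggggggwwwww
3 wwwwww.gggggggggggggg#.g..........w..ggg##ggggggggggggg.wwwww
4 wwwwww...............#..................##..............wwwww
5 www.wwwwwwwwwwwwwwww...wwwwwwwwwwwwwwwww..wwwwwwwwwwwwwwwwwww
```

>>> jog_arm(
  plan=[
    [0,0,0,0,0,0,0.45],
    [0,0,0,0,0,0,0.35],
    [0,0,0,0,0,0,0.25],
    [0,0,0,0,0,0,0.25],
    [-5,0,-25,0,0,0,0.25],
    [-15,0,-40,0,0,0,0.2],
    [-20,0,-50,0,0,0,0.2],
    [0,0,-40,0,0,0,0.2],
  ],
)

```text
time_s: 17.18
eef_pos: [472.0, -48.7, 156.2]
ee_rot: [[0.996, 0.086, 0.001], [0.086, -0.996, 0.001], [0.001, -0.001, -1.0]]
ft_force: [0.5, -0.5, 0.4]
width: 0.802
```

>>> jog_arm(
  plan=[
    [0,0,0,0,0,0,0.2],
    [0,0,0,0,0,0,0.2],
    [0,0,0,0,0,0,0.2],
    [0,0,0,0,0,0,0.2],
    [0,0,0,0,0,0,0.2],
  ],
)

```text
time_s: 17.8
eef_pos: [472.2, -48.9, 156.1]
ee_rot: [[0.996, 0.086, 0.002], [0.086, -0.996, 0.001], [0.002, -0.001, -1.0]]
ft_force: [-0.4, 0.8, -0.3]
width: 0.8
```

```bash
python3 -c "
from v import *
pic('12');strip('12')
a=cv2.imread('pics/sc12.png');b=cv2.imread('pics/s12.png');c=cv2.imread('pics/c12.png')
o=np.zeros((600,800,3),np.uint8);o[:300,:400]=cv2.resize(a,(400,300));o[300:,:400]=cv2.resize(b,(400,300));o[:500,400:]=cv2.resize(c,(400,500))
cv2.imwrite('pics/f.png',o)"
```

```text
[472.28649279 -48.9513188  156.31444717] [-0.16227041  0.50957291  0.5791645 ]
-5 ..########.....................................#######.......
-4 .######...........................................#######....
-3 #####....................########..................########..
-2 ####..............######################.............#######.
-1 ##.............###########################.............######
0 ....................###................####..................
1 wwwwww...gg..........#....wwwwwwwwwww...##..............www..
2 wwwwww.gggggggggggggg#ggggwwwwwwwwwww.gg##ggggggggggggg.wwwww
3 wwwwww.gggggggggggggg#gggg...www......gg##gggggggggggggwwwwww
4 wwwwww...............#..................##..............wwwww
5 wwwwwwwwwwwwwwwwwwww..wwwwwwwwwwwwwwwwww..wwwwwwwwwwwwwwwwwww
```

View pics/f.png

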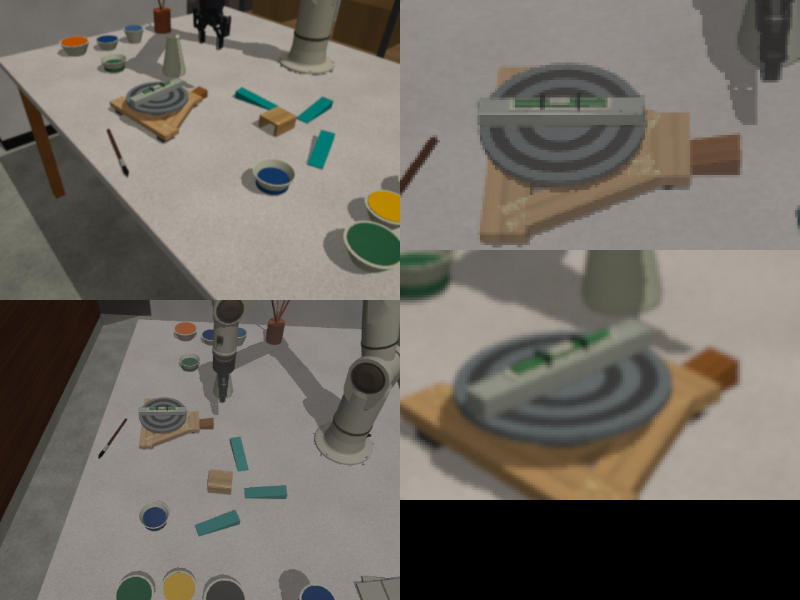

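```bash
python3 -c "
from h import *
print(ctrl.close_job())"
```

```text
the job is handed in; nothing more can be done
None
```

The job is done and handed in at about 18 s of the 64 s allowed. I pulled the wedge out of its holder by the thin end, put it down on the bench and let go. I then took it by the thick end and pushed it thin end first under the front corner, released it and moved the gripper clear.

**Level:** In the last side picture, 0.6 s after the arm had come to rest clear of the wedge, the bubble stands between the two black lines. It is about 1 mm off the middle (roughly 0.002 rad, where 0.01 is allowed).

**Wedge:** It carries the board, with the gripper about 150 mm above the bench and touching nothing.

**Bystanders:** The vase, both glaze bowls and the turquoise look-alikes look unmoved; I judged this by eye in the last pictures.

**What went off plan:**
- **First approach:** It came down about 11 mm off to the side at the thin end. I raised the gripper and corrected before gripping.
- **Pushing:** The arm covered only about half of each small push and tipped slightly each time. I corrected the tip and pushed in steps against the bubble reading. The wrist force readings I saw stayed below about 8 N.

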